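# Lock a disc player's laser sled for shipping

### The arm

A 6-joint arm with a two-finger parallel gripper is mounted at the origin on a cart in front of the work surface, level with it; the furniture and walls round the work are solid. World frame = base frame: x ahead of the robot, y to its left, z up, the work surface at z = 0. Lengths are in m, angles in rad, forces in N, time in s.
With the tool pointing down it reaches from about 0.35 to 0.875 m from the base axis. Payload 4.2 kg.
Tool frame: the origin (TCP) lies between the finger pads; the fingertips stand 11 mm ahead of it and the grasp point (between the pads) lies 8 mm behind it (tip_reach is the distance from the TCP to the fingertips, in m); z points along the fingers, y is the line along which they close (so a half turn about z gives the same grasp; the last joint's range is limited). The gripper opens to 87 mm and grips with 3 to 60 N. Pads are 19 mm wide; open, the fingers measure 117 mm over their backs; the gripper's body (75 mm by 190 mm) begins 51 mm behind the grasp point.
Start: joints at [-1.064, 0.385, 0.008, 0, -1.194, -0.259], TCP at [0.153, -0.606, 0.234] pointing down, gripper open.
Joint ranges: [-3.14, 3.14], [-1.21, 2.06], [-1.07, 1.41], [-3.16, 2.05], [-2.99, -0.16], [-3.1, 3.1]. Speed limits (rad/s): [2.79, 2.79, 3.14, 3.14, 3.14, 3.14].

### API

Orientations are given as a unit quaternion [x, y, z, w].
In Python, from rig import get_state, grab_frame, get_calibration, sign_off, tip_reach gives the robot as it stands.
- The arm moves only by the shell command python3 -m handwheel 'ROWS'. ROWS is JSON, a list that holds one entry, the list of rows, each a list of 7 numbers: the turn, a rotation vector about the tool's x, y, z in degrees, then the shift along the tool's x, y, z in m, then the gripper's target within -1 to 1 (fully open at 1, half-way at 0, shut at -1). In form: [[[ax, ay, az, dx, dy, dz, fingers], ...]]. A call has 1 to 20 rows; each row shifts and turns the commanded pose from where the row before left it, along the tool's axes as they then stand; what a row does not reach is not made up. A row lasts 1/8 s, in which the tool goes at most 62.5 mm and 10.7 degrees, less where a joint would pass 70% of its speed; a pose out of reach is approached as far as the arm can. A call is refused whole if a number of a shift passes 0.0625 or a number of a turn 10.7, either way. A call with a gripper value outside its range is refused whole. The fingers move at their own pace and stop on an object; the grip force is fixed at half the most. Time passes only in rows, so rows that do not move let the fingers close. It gives the time, the measured TCP pose, the force, the opening and the grip force at its end, in the units of the state.
- get_state(): the state, without advancing time (a new reading comes with each control period).
- grab_frame(name): name is "side" or "top" or "wrist"; returns the picture (384x512x3 uint8, blue, green, red); there is no depth.
- get_calibration(name): a dict with "vfov" (degrees; the focal length in pixels is half the picture's height over the tangent of half this angle, whatever the lens; pixels are square), "cx", "cy" (the principal point, pixels), "xyz" and "attitude" of the camera in the world. Camera axes: x right, y down, z forward; pixel columns grow to the right and rows downward; lengths in m; the calibration is good to about 2 mm. A picture is of the moment at which its call begins: read the wrist's pose just before it. get_calibration takes no time and is no camera call; for the wrist camera it gives the pose at the moment of the call.
- sign_off(): hands the job in; it is judged then, once.
The state is a dict: "t": time; "joints": joint angles; "joint_vel": joint speeds; "joint_torque": joint torques, N m; "position": TCP position; "eef_rot": TCP orientation; "contact_force": force on the tool from outside, world axes, zero at the start; "torque": the same for the moment, N m; "width": finger opening in m; "gripper_force": force on a finger pad.
Only numpy, scipy, OpenCV 4.12 (cv2) and the standard library are available. Lean on these libraries where they do the work, as an engineer would, in place of code of your own. Each camera call takes 0.05 s, during which the arm holds its last target. There are 200 camera calls.

### The job

Lock the repaired disc player's laser sled for shipping: draw the retaining fork on its underside fully back, take the red-knobbed transit pin from the pin block, pass it through the slot and feel along the slot for the lock hole in the sled hidden behind the cover, then push the pin fully home so that its flange lies on the cover. Slide the fork fully shut again so that it traps the pin, and leave the yellow and blue pins in their block and the spray can and the bottle standing where they are.

Things in the scene. Friction and masses are not known exactly. Their poses are not given: they have to be found in the camera images.
- cradle: Fixed grey cradle on which the disc player (dark steel, 175 x 235 x 54 mm) leans underside up, its sheet-steel cover 0.55 rad from level, facing the robot at yaw 0. Origin on the bench straight below the slot's centre, which is 110 mm up. The cover reaches 75 mm below and 100 mm above the slot, 75 mm to -y and 160 mm to +y of it; four rubber feet 8 mm high near its corners.
- slot (a point): Centre of the slot, on the cover's outer face. z points straight out of the cover, y along the slot, x up the slope. Slot 44 mm long (y), 10.5 mm wide (x), sheet 4 mm thick. Within 50 mm of it nothing but the fork stands higher than 12 mm over the cover.
- sled_face (a point): Point on the laser sled's flat dark face, 20 mm straight behind the slot's centre; same axes as the slot. The face covers the whole slot but for one lock hole, 10 mm along y, 12 mm along x, 24 mm deep, whose centre is at x = 0 and anywhere from y = -14 to +14 mm, differently at each start. The sled's gear holds it still: up to 40 N does not shift it.
- fork (a joint): Retaining fork, a 4 mm steel plate 5 to 9 mm above the cover, sliding along the slot's y. 0 = shut: prongs 14 mm apart lie along both sides of the slot, tips at y = -28 mm. 0.058 m = fully back towards +y: tips at y = +30 mm, slot clear. About 2 N moves it; it stays where left; stops at both ends. It shuts only past a pin fully home. Starts 0 to 15 mm open.
- fork_tab (a point): Centre of the fork's upright black grip tab, 22 mm above the cover: 8 mm thick (y), 24 mm wide (x), its top 34 mm above the cover; same axes as the slot. It is at slot y = 70 mm with the fork shut, 128 mm fully back. On both sides (x = 14 to 24 mm) run aluminium guides 12 mm high, from slot y = 42 to 154 mm.
- pin_red_knob (a point): Centre of the transit pin's round red knob, 20 mm across, 24 mm tall; z = pin axis, tip to knob. Below the knob a neck 9 mm across and 9 mm long, then a flange 22 mm across, 3 mm thick, its underside 24 mm below this point, then an 8 mm shank 42 mm long, its last 6 mm tapered to 4 mm. 40 to 85 g. It starts upright in the pin block.
- pin_red_tip (a point): Tip of the red-knobbed pin, on its axis, 66 mm below the knob's centre. Fully home it lies 42 mm behind the cover's outer face; resting on the sled beside the hole it lies 20 mm behind.
- pin_yellow_knob (a point): Knob centre of the look-alike yellow-knobbed pin in the block (same size); to be left there.
- pin_blue_knob (a point): Knob centre of the look-alike blue-knobbed pin in the block (same size); to be left there.
- pin_block: Fixed grey plastic block, 160 x 40 x 50 mm (with black end caps and foot 176 x 48 x 53 mm), long side along x; origin at the centre of its underside. Three upright holes 11 mm across, 52 mm apart along x, hold one pin each, flange on the block's top; which pin is in which hole varies. Knob centres stand 74 mm above the bench.
- cleaner_mid (a point): Middle of the loose blue and white spray can, 55 mm across and 180 mm tall, upright beside the pin block (point 90 mm above the bench).
- bottle_mid (a point): Middle of the loose white solvent bottle with red cap, 75 mm across and 234 mm tall, upright (point 117 mm above the bench).

How it is judged:
By the outcome, as a careful person would: the job done as asked, in the order asked, and still so for the second after the job is handed in, with the robot touching nothing.
It also fails if it takes over 72 s, if anything falls off the work surface, if the arm or the gripper's body presses on something with over 40 N, if the wrist force passes 120 N, or if a joint passes its speed limit or range.

## Working session

There is one attempt and no reset: what is moved stays moved. The work goes in short steps, Python scripts to look and compute and a shell command to move; the robot and the scene stay as the last step left them, time stands still between calls to the robot, and variables do not carry over. Pictures are saved under pics/ and viewed, at most 12 in all, crops included, and the job is handed in when it is done.

```bash
mkdir -p pics; ls; python3 - <<'E'
from rig import *
import cv2
print(get_state())
for n in("side","top","wrist"):
    c=get_calibration(n);print(n,c)
    cv2.imwrite(f"pics/{n}0.png",grab_frame(n))
import numpy as np
a=cv2.imread("pics/side0.png");b=cv2.imread("pics/top0.png")
cv2.imwrite("pics/top0b.png",cv2.resize(b,(800,600),interpolation=cv2.INTER_CUBIC))
cv2.imwrite("pics/side0b.png",cv2.resize(a,(800,600),interpolation=cv2.INTER_CUBIC))
print(tip_reach() if callable(tip_reach) else tip_reach)
E
```

```text
pics
{'t': 0.0, 'joints': array([-1.06440826e+00,  3.85550790e-01,  6.62787246e-03, -5.29041668e-04,
       -1.19400135e+00, -2.58601694e-01]), 'joint_vel': array([-0.00131701,  0.00069883, -0.00176622,  0.00127807,  0.00038773,
        0.00042997]), 'joint_torque': array([-3.25596338e-04, -3.90662241e+01,  1.87401652e+01,  4.21995163e+00,
        1.10621398e-02, -1.81606551e-04]), 'position': array([ 0.1531703 , -0.60533854,  0.23245941]), 'eef_rot': array([-1.23479565e-01,  9.92346514e-01,  1.07884912e-03, -1.69018839e-04]), 'contact_force': array([ 0.23237762,  0.14940641, -0.46741592]), 'torque': array([-0.00167698,  0.0049759 , -0.01295421]), 'gripper_force': 0.0, 'width': 0.08710451218852873}
side {'vfov': 43.544983386655886, 'cx': 249.13858158767263, 'cy': 197.44148288493963, 'xyz': array([0.09677344, 0.90365753, 0.46059628]), 'attitude': array([-0.19642487,  0.79755725, -0.55000939,  0.15102773])}
top {'vfov': 52.254085071422196, 'cx': 256.9257039342464, 'cy': 193.67803448348394, 'xyz': array([0.4761415 , 0.08185913, 0.98483106]), 'attitude': array([ 0.70703958, -0.70557795,  0.01666762, -0.04446323])}
wrist {'vfov': 63.114843141238964, 'cx': 251.89124039002726, 'cy': 190.1850111289691, 'xyz': array([ 0.07739197, -0.62558363,  0.38332449]), 'attitude': array([0.60784098, 0.7809026 , 0.11395061, 0.08795303])}
0.011
```

View pics/top0b.png

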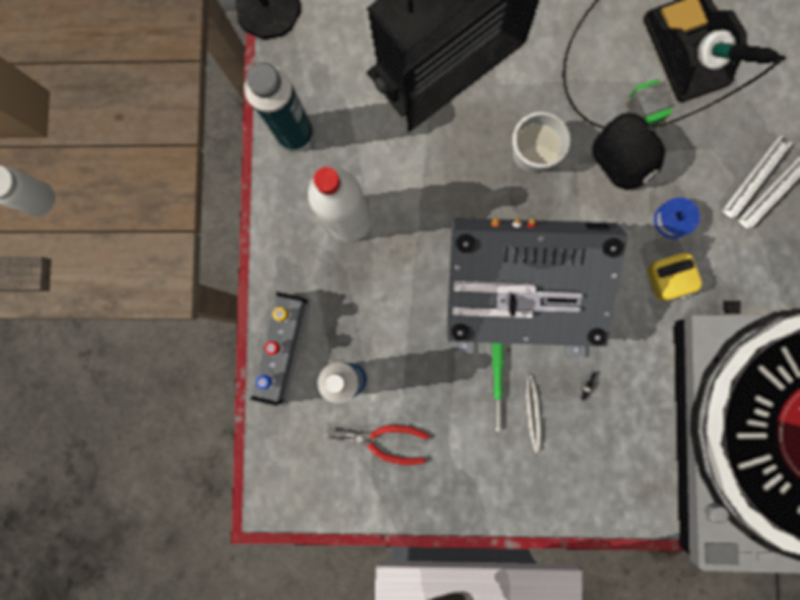

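View pics/side0b.png

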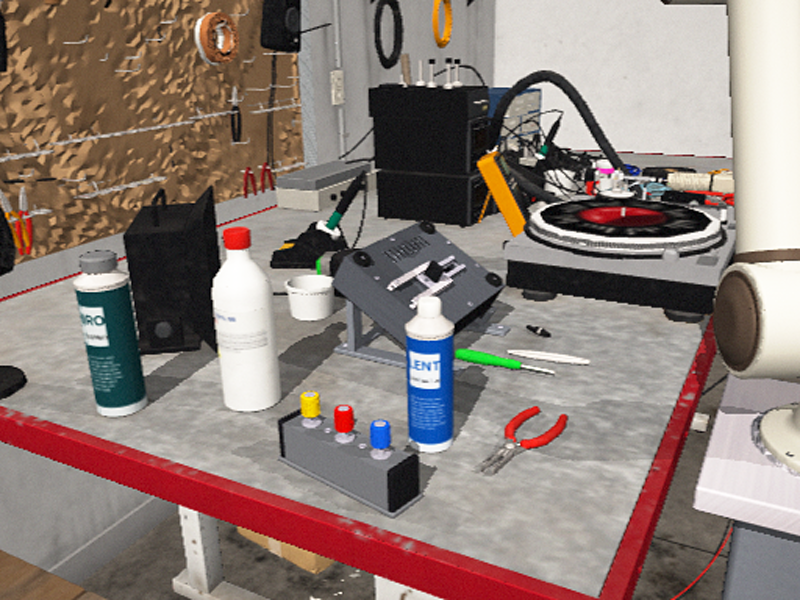

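The top view shows the red pin in the block's middle hole at about (271,348), with yellow at (279,314) and blue at (263,382). The slot is near (563,300) and the fork tab near (512,303). I'll enlarge both regions.

```bash
cat > h.py <<'E'
import numpy as np, cv2
from scipy.spatial.transform import Rotation as R
from rig import *
def cam(n): 
    c=get_calibration(n); return c,R.from_quat(c["attitude"]),192/np.tan(np.radians(c["vfov"]/2))
def ray(n,u,v,C=None):
    c,r,f=C or cam(n); return c["xyz"],r.apply([(u-c["cx"])/f,(v-c["cy"])/f,1])
def proj(n,p,C=None):
    c,r,f=C or cam(n); q=r.inv().apply(np.array(p)-c["xyz"]); return q[...,:2]/q[...,2:]*f+[c["cx"],c["cy"]]
def onz(n,u,v,z,C=None):
    o,d=ray(n,u,v,C); return o+d*(z-o[2])/d[2]
def tri(*obs):
    A=0;b=0
    for n,u,v in obs:
        o,d=ray(n,u,v); d=d/np.linalg.norm(d); P=np.eye(3)-np.outer(d,d); A=A+P; b=b+P@o
    return np.linalg.solve(A,b)
SR=R.from_matrix(np.array([[np.cos(.55),0,-np.sin(.55)],[0,1,0],[np.sin(.55),0,np.cos(.55)]]))
E
python3 - <<'E'
from h import *
t=cv2.imread("pics/top0.png");s=cv2.imread("pics/side0.png")
k=lambda a,x,y,w,h:cv2.resize(a[y:y+h,x:x+w],(400,300),interpolation=cv2.INTER_CUBIC)
# each 400x300: scale 400/w
im=np.vstack([np.hstack([k(t,280,150,120,90),k(t,150,180,120,90)]),np.hstack([k(s,210,140,120,90),k(s,160,225,120,90)])])
cv2.imwrite("pics/crops.png",im)
for n,(u,v) in dict(red=(271,348),yel=(279,314),blu=(263,382)).items(): print(n,onz("top",u*.64,v*.64,.086))
print(onz("top",563*.64,300*.64,.11))
E
```

```text
red [0.48663421 0.31022774 0.086     ]
yel [0.5370423  0.29936185 0.086     ]
blu [0.43665957 0.32100019 0.086     ]
[ 0.55582174 -0.11353289  0.11      ]
```

View pics/crops.png

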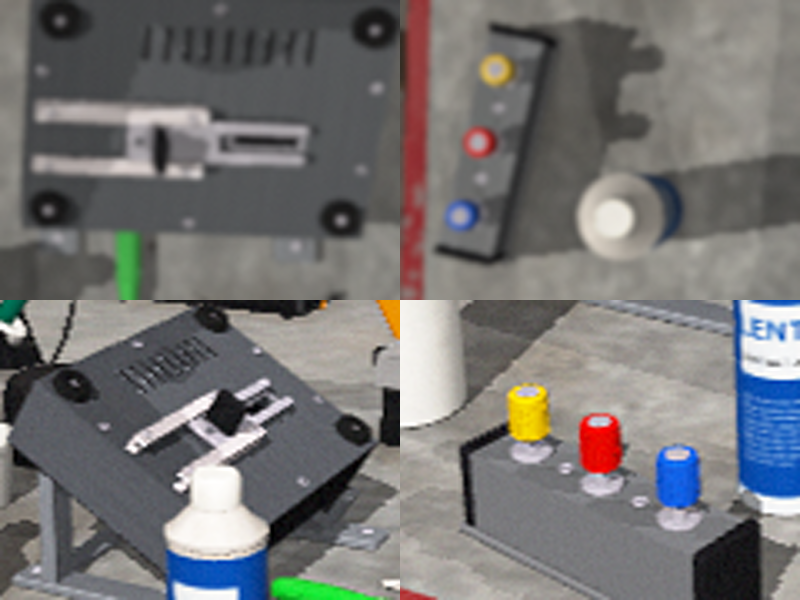

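Crops: in the top view the red knob top is at px ≈(173.4,222.3), the tab top at (328,194.4), and the feet at (298,156), (392.5,158.4), (294.4,213) and (382.6,215.4). Three of the feet also show in the side view. Next I'll fit the slot pose.

```bash
python3 - <<'E'
from h import *
from scipy.optimize import least_squares
T=lambda x,y:(280+x*.3,150+y*.3); S=lambda x,y:(210+x*.3,140+y*.3)
obs=[("top",T(61,20),1,1),("top",T(376,28),1,-1),("top",T(48,210),-1,1),("top",T(342,218),-1,-1),("side",S(73,84),1,1),("side",S(212,18),1,-1),("side",S(352,130),-1,-1)]
C={n:cam(n) for n in("top","side")}
def f(p):
    r=[]
    for n,uv,a,b in obs:
        q=R.from_euler('z',p[4])*SR
        P=np.array([p[0],p[1],.11])+q.apply([.0125+a*p[2],.0425+b*p[3],.008])
        r+=list(proj(n,P,C[n])-uv)
    return r
s=least_squares(f,[.555,-.113,.07,.1,0]);print(s.x,np.round(s.fun,1))
p=np.array([*s.x[:2],.11])
P=lambda v:p+SR.apply(v)
tab=P([0,.07,.034]);tab2=P([0,.085,.034])
print("tab top px shut/15",proj("top",tab),proj("top",tab2),T(160,148))
print("slot ends px",[(proj("top",P([0,y,0]))-[280,150])/.3 for y in(-.022,.022)])
r=onz("top",173.4,222.3,.086);print("red",r,proj("side",[r[0],r[1],.074]),(220.3,267.9), tri(("top",174,222.7),("side",220.3,267.9)))
for n,x,y in(("yel",97,70),("blu",62,215)): print(n,onz("top",150+.3*x,180+.3*y,.086))
print("can",onz("top",150+.3*214,180+.3*216,.18),"bottle",onz("top",325*.64,180*.64,.234))
E
```

```text
[ 0.55820569 -0.11193092  0.06888099  0.09911367 -0.03059851] [-0.4  0.2 -0.5  0.4  0.1 -0.3 -0.3  0.2 -0.  -1.4 -0.1 -1.6  0.1 -2. ]
tab top px shut/15 [329.88855649 197.89108702] [322.87998964 197.88559251] (328.0, 194.4)
slot ends px [array([298.57148115, 136.4430758 ]), array([231.9757121 , 136.43717179])]
red [0.48760199 0.3103427  0.086     ] [219.79499996 267.2438069 ] (220.3, 267.9) [0.48637377 0.3117331  0.07380647]
yel [0.53695066 0.29809566 0.086     ]
blu [0.43661743 0.32034861 0.086     ]
can [0.44065334 0.20097287 0.18      ] bottle [0.69644624 0.20861996 0.234     ]
```

```bash
cat >> h.py <<'E'
def tool(ang,tilt=.55):
    """tool rotation: pointing into the cover (tilt) or down (0), turned by ang about its z from closing along y"""
    z=np.array([np.sin(tilt),0,-np.cos(tilt)]);y=np.array([0,1,0.])
    return R.from_matrix(np.c_[np.cross(y,z),y,z])*R.from_euler('z',ang)
def plan(tp,tr=None):
    s=get_state();r=R.from_quat(s["eef_rot"]);tr=tr or r
    v=np.degrees((r.inv()*tr).as_rotvec()); d=tr.inv().apply(np.array(tp)-s["position"])
    print("turn",np.round(v,2),"rows",np.abs(v).max()/10.7,"then shift mm",np.round(d*1e3,1))
E
python3 - <<'E'
from h import *
s=get_state();r=R.from_quat(s["eef_rot"]);c,q,f=cam("wrist")
print("cam in tool",r.inv().apply(c["xyz"]-s["position"]),(r.inv()*q).as_matrix().round(3))
p=np.array([.558,-.112,.11])
plan(p+SR.apply([-.02,.04,.12]),tool(0))
E
```

```text
cam in tool [ 0.07842935 -0.00069604 -0.15072784] [[ 0.001 -0.959 -0.285]
 [ 1.     0.001 -0.001]
 [ 0.001 -0.285  0.959]]
turn [  3.99 -31.37  13.8 ] rows 2.931495902972573 then shift mm [-261.   533.5  196.2]
```

```bash
python3 -m handwheel '[[[0,0,0,0,0,-0.06,1],[1.33,-10.46,4.6,0,0,0,1],[1.33,-10.46,4.6,0,0,0,1],[1.33,-10.46,4.6,0,0,0,1],[0,0,0,-0.021,0.0485,0.0225,1],[0,0,0,-0.021,0.0485,0.0225,1],[0,0,0,-0.021,0.0485,0.0225,1],[0,0,0,-0.021,0.0485,0.0225,1],[0,0,0,-0.021,0.0485,0.0225,1],[0,0,0,-0.021,0.0485,0.0225,1],[0,0,0,-0.021,0.0485,0.0225,1],[0,0,0,-0.021,0.0485,0.0225,1],[0,0,0,-0.021,0.0485,0.0225,1],[0,0,0,-0.021,0.0485,0.0225,1],[0,0,0,-0.021,0.0485,0.0225,1],[0,0,0,0,0,0,1]]]' | cut -c1-900
python3 - <<'E'
from h import *
s=get_state();print(s["t"],s["position"],s["eef_rot"],s["joints"])
print("target",tool(0).as_quat())
c=get_calibration("wrist");np.savez("w1.npz",xyz=c["xyz"],att=c["attitude"])
a=grab_frame("wrist");cv2.imwrite("pics/w1.png",cv2.resize(a,(800,600),interpolation=cv2.INTER_CUBIC))
E
```

```text
t: 2.15
position: [0.4465, -0.1118, 0.1944]
eef_rot: [-0.007, 0.968, -0.007, 0.25]
contact_force: [-0.6, -0.4, -0.0]
width: 0.087
gripper_force: 0.0
2.15 [ 0.44648792 -0.11182083  0.19437693] [-0.00673005  0.9681944  -0.0073646   0.25000014] [ 0.14880499 -0.07585992 -0.88177656  0.30580022 -0.27779538 -1.97936691]
target [0.         0.9624252  0.         0.27154694]
```

View pics/w1.png

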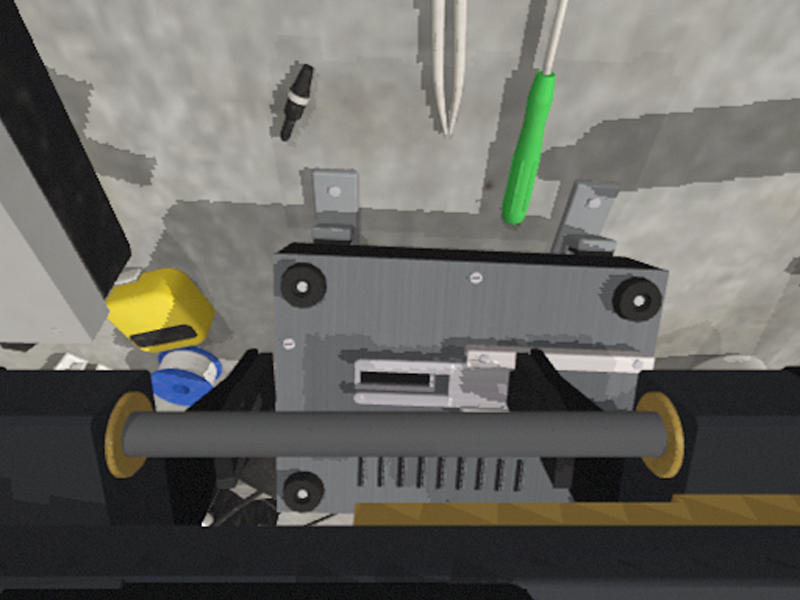

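The wrist view is upside down relative to the robot. The feet are at (303,287), (637,300) and (303,491), and the dark slot runs from about 361 to 434–449 at row 381. The move stopped about 40 mm short in y. I'll refine the fit with this view included.

```bash
python3 - <<'E'
from h import *
from scipy.optimize import least_squares
T=lambda x,y:(280+x*.3,150+y*.3); S=lambda x,y:(210+x*.3,140+y*.3); W=lambda x,y:(x*.64,y*.64)
obs=[("top",T(61,20),1,1),("top",T(376,28),1,-1),("top",T(48,210),-1,1),("top",T(342,218),-1,-1),("side",S(73,84),1,1),("side",S(212,18),1,-1),("side",S(352,130),-1,-1),
("wrist",W(303,287),-1,-1),("wrist",W(637,300),-1,1),("wrist",W(303,491),1,-1)]
C={n:cam(n) for n in("top","side","wrist")}
def mk(names,yaw):
  def f(p):
    r=[]
    q=R.from_euler('z',p[4] if yaw else 0)*SR
    for n,uv,a,b in obs:
        if n not in names: continue
        P=np.array([p[0],p[1],.11])+q.apply([.0125+a*p[2],.0425+b*p[3],.008])
        r+=list((proj(n,P,C[n])-uv))
    return r
  return f
for names in(("top","side","wrist"),("wrist",),("top",)):
  for yaw in(0,1):
    s=least_squares(mk(names,yaw),[.555,-.113,.07,.1,0]);print(names,yaw,s.x.round(4),np.round(s.fun,1))
    p=np.array([*s.x[:2],.11]);q=R.from_euler('z',s.x[4]*yaw)*SR
    print("  slot ends in 800px:",[(proj("wrist",p+q.apply([0,y,0]))/.64).round(0) for y in(-.022,0,.022)],"guide start",(proj("wrist",p+q.apply([-.019,.042,.012]))/.64).round(),"tab base@70",(proj("wrist",p+q.apply([0,.07,.034]))/.64).round())
c=C["wrist"][0]
a=cv2.imread("pics/w1.png")[340:430,340:520];cv2.imwrite("pics/w1c.png",cv2.resize(a,(800,400),interpolation=cv2.INTER_CUBIC))
E
```

```text
('top', 'side', 'wrist') 0 [ 0.558  -0.1135  0.0683  0.0985  0.    ] [-0.4  2.6 -1.  -0.1  1.8  1.5  0.9 -0.6  2.  -1.  -0.6 -1.4 -0.2 -2.5
 -1.9  2.9  1.1 -1.6  2.2  2.9]
  slot ends in 800px: [array([359., 376.]), array([395., 377.]), array([430., 378.])] guide start [466. 356.] tab base@70 [519. 404.]
('top', 'side', 'wrist') 1 [ 0.5571 -0.1134  0.0687  0.0982 -0.0328] [ 0.8  0.7 -0.2  1.   1.1  0.  -0.   0.6  0.9 -1.6  0.5 -1.5  0.6 -2.
  0.1  0.5  1.2  0.9  0.3  2.1]
  slot ends in 800px: [array([360., 375.]), array([395., 376.]), array([430., 377.])] guide start [467. 357.] tab base@70 [520. 405.]
('wrist',) 0 [ 0.5546 -0.1143  0.0664  0.0974  0.    ] [-2.   2.3  0.  -2.2  2.1 -0.1]
  slot ends in 800px: [array([358., 373.]), array([393., 374.]), array([429., 374.])] guide start [465. 353.] tab base@70 [519. 400.]
('wrist',) 1 [ 0.5545 -0.1143  0.0674  0.0972 -0.032 ] [-0.2 -0.1 -0.   0.1  0.2 -0. ]
  slot ends in 800px: [array([358., 372.]), array([393., 374.]), array([429., 375.])] guide start [466. 354.] tab base@70 [519. 402.]
('top',) 0 [ 0.5597 -0.1129  0.0694  0.0994  0.    ] [-1.   1.3 -0.9 -1.4  1.1  1.2  0.9 -1. ]
  slot ends in 800px: [array([361., 378.]), array([396., 379.]), array([431., 379.])] guide start [466. 358.] tab base@70 [520. 405.]
('top',) 1 [ 0.5585 -0.1125  0.0693  0.0994 -0.0298] [-0.3 -0.  -0.1  0.   0.3 -0.2  0.1  0.2]
  slot ends in 800px: [array([361., 376.]), array([396., 377.]), array([431., 379.])] guide start [468. 358.] tab base@70 [521. 406.]
```

View pics/w1c.png

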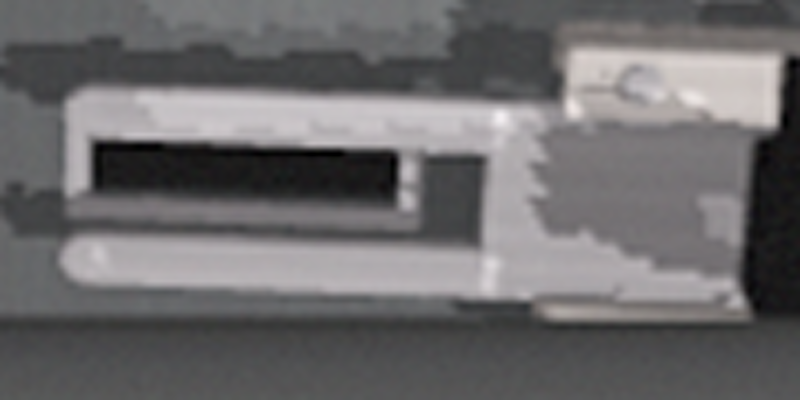

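The slot spans px 360–430 at row ~376 and the prong tip is at ~354, so the fork is about 2.5 mm open. All three cameras agree on a yaw of −0.031. I'll go above the tab next.

```bash
cat >> h.py <<'E'
YAW=R.from_euler('z',-.031); SL=np.array([.5565,-.1133,.11])
def P(v): return SL+(YAW*SR).apply(v)
def TL(ang=0,tilt=.55): return YAW*tool(ang,tilt)
E
python3 - <<'E'
from h import *
plan(P([0,.0735,.07]),TL());plan(P([0,.0735,.025]),TL())
E
```

```text
turn [ 0.26 -2.51  2.36] rows 0.23431792256924872 then shift mm [-49.7  76.4  59.9]
turn [ 0.26 -2.51  2.36] rows 0.23431792256924872 then shift mm [-49.7  76.4 104.9]
```

```bash
python3 -m handwheel '[[[0.26,-2.51,2.36,0,0,0,1],[0,0,0,-0.0166,0.0255,0.02,1],[0,0,0,-0.0166,0.0255,0.02,1],[0,0,0,-0.0166,0.0255,0.02,1],[0,0,0,0,0,0,1],[0,0,0,0,0,0,1]]]'
python3 - <<'E'
from h import *
s=get_state();print(s["joints"])
plan(P([0,.0735,.025]),TL())
a=grab_frame("wrist");cv2.imwrite("pics/w2.png",a)
print("tab top",proj("wrist",P([0,.0725,.034])))
E
```

```text
t: 2.95
position: [0.5226, -0.0447, 0.1915]
eef_rot: [0.016, 0.966, 0.001, 0.258]
contact_force: [-0.1, 0.6, 0.6]
width: 0.0869
gripper_force: 0.0
[ 0.20533854  0.04158623 -0.89819739  0.73524682 -0.16117899 -2.50947904]
turn [ 0.52 -1.65 -0.25] rows 0.15431063088696867 then shift mm [11.9  6.  63.2]
tab top [259.27413546 199.80441497]
```

View pics/w2.png

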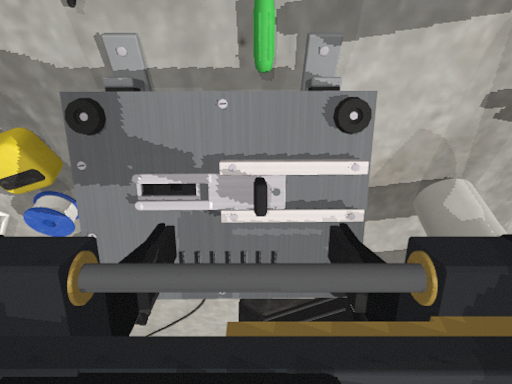

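The tab is at px (260,197) between the fingers, but joint 5 is at its −0.16 limit. I'll fit a small kinematic model to see which poses can be reached.

```bash
cat > fk.py <<'E'
from h import *
D=[([-1.06440826,.38555,.006628,-.000529,-1.194,-.2586],[.15317,-.60534,.23246],[-.12348,.992347,.00108,-.00017]),
([0.14880499,-0.07585992,-0.88177656,0.30580022,-0.27779538,-1.97936691],[0.44648792,-0.11182083,0.19437693],[-0.00673005,0.9681944,-0.0073646,0.25000014])]
s=get_state();D.append((s["joints"],s["position"],s["eef_rot"]))
A=[];b=[]
for j,p,q in D:
    c,s_=np.cos(j[0]),np.sin(j[0]);u=np.array([c,s_,0]);l=np.array([-s_,c,0]);k=np.array([0,0,1.])
    ph=np.pi/2-j[1]+j[2];tz=R.from_quat(q).apply([0,0,1])
    fd=u*np.sin(ph)-k*np.cos(ph)
    print("angle fore-tool",np.arccos(fd@tz),j[4])
    A.append(np.c_[u,k,u*np.sin(j[1])+k*np.cos(j[1]),fd,u*np.cos(ph)+k*np.sin(ph),l,tz]);b.append(p)
x,res,rk,sv=np.linalg.lstsq(np.vstack(A),np.hstack(b),rcond=None)
print("r0,h,L2,L3,e,lat,d6",x.round(4),rk,sv,(np.vstack(A)@x-np.hstack(b)).round(4))
E
python3 fk.py
```

```text
angle fore-tool 1.1940051370352744 -1.194
angle fore-tool 0.2777953729313721 -0.27779538
angle fore-tool 0.1609837968446183 -0.16098379684461958
r0,h,L2,L3,e,lat,d6 [ 0.3254 -0.4584  0.4973  0.0165  0.2052 -0.1649 -0.0429] 7 [3.35893791 2.48764223 1.73437761 0.63134441 0.33851684 0.07652154
 0.04540482] [-0.0046 -0.0027 -0.0026 -0.0005  0.0155  0.0108  0.0002 -0.0103 -0.0082]
```

```bash
python3 - <<'E'
from h import *
plan(P([0,.0735,.07]),TL(0,.37));plan(P([0,.0735,.025]),TL(0,.37))
E
```

```text
turn [ 0.55  8.68 -0.2 ] rows 0.8107910679348592 then shift mm [ 8.3  5.9 20.2]
turn [ 0.55  8.68 -0.2 ] rows 0.8107910679348592 then shift mm [ 0.3  5.9 64.5]
```

```bash
python3 -m handwheel '[[[0.5,8.7,0,0,0,0,1],[0,0,0,0.008,0.006,0.02,1],[0,0,0,0,0,0,1],[0,0,0,0,0,0,1]]]'
python3 - <<'E'
from h import *
print(get_state()["joints"])
plan(P([0,.0735,.025]),TL(0,.37))
E
```

```text
t: 3.5
position: [0.5311, -0.0539, 0.1749]
eef_rot: [0.023, 0.974, -0.017, 0.226]
contact_force: [-0.2, -0.0, 0.0]
width: 0.0869
gripper_force: 0.0
[ 0.22877477  0.09837461 -0.8294218   0.60882951 -0.25054991 -2.40911662]
turn [-1.67  4.96 -0.6 ] rows 0.4631925458406102 then shift mm [ 2.6 14.9 45.7]
```

```bash
python3 -m handwheel '[[[-1.7,5,-0.6,0,0,0,1],[0,0,0,0.002,0.014,0,1],[0,0,0,0,0,0,1],[0,0,0,0,0,0,1]]]'
python3 - <<'E'
from h import *
print(get_state()["joints"])
plan(P([0,.0735,.025]),TL(0,.37))
E
```

```text
t: 4.0
position: [0.5318, -0.0455, 0.1753]
eef_rot: [0.02, 0.98, -0.013, 0.197]
contact_force: [-0.2, -1.3, -0.3]
width: 0.0869
gripper_force: 0.0
[ 0.27706489  0.11738661 -0.71828215  0.37241265 -0.385265   -2.20977971]
turn [-1.17  1.53 -0.33] rows 0.14330898407215967 then shift mm [ 3.1  6.5 45.9]
```

```bash
python3 -m handwheel '[[[-1.2,1.5,0,0.002,0.006,0.01,1],[0,0,0,0,0,0.018,1],[0,0,0,0,0,0.018,1],[0,0,0,0,0,0,1],[0,0,0,0,0,0,1],[0,0,0,0,0,0,1]]]'
python3 - <<'E'
from h import *
print(get_state()["joints"])
s=get_state();print("TCP in slot",(YAW*SR).inv().apply(s["position"]-SL))
plan(P([0,.0735,.025]),TL(0,.37))
E
```

```text
t: 4.75
position: [0.5479, -0.0398, 0.1324]
eef_rot: [0.018, 0.983, -0.002, 0.185]
contact_force: [-0.0, 0.0, 0.6]
width: 0.0869
gripper_force: 0.0
[ 0.26173174  0.21278653 -0.72009611  0.36192321 -0.29821422 -2.19773441]
TCP in slot [0.00239169 0.07321794 0.02478161]
turn [ 0.06  0.13 -0.35] rows 0.03229815172269427 then shift mm [2.4 0.3 0.2]
```

```bash
python3 -m handwheel '[[[0,0,0,0.002,0,0,-1],[0,0,0,0,0,0,-1],[0,0,0,0,0,0,-1],[0,0,0,0,0,0,-1],[0,0,0,0,0,0,-1],[0,0,0,0,0,0,-1]]]'
python3 - <<'E'
from h import *
s=get_state();print("TCP in slot",(YAW*SR).inv().apply(s["position"]-SL),s["width"])
E
```

```text
t: 5.5
position: [0.5457, -0.0397, 0.1307]
eef_rot: [0.018, 0.983, -0.002, 0.184]
contact_force: [-0.1, -0.9, -0.6]
width: 0.035
gripper_force: 0.0
TCP in slot [-0.00032149  0.07320646  0.02441933] 0.035045052027259355
```

```bash
python3 -m handwheel '[[[0,0,0,0,0,0,-1],[0,0,0,0,0,0,-1],[0,0,0,0,0,0,-1],[0,0,0,0,0,0,-1],[0,0,0,0,0,0,-1],[0,0,0,0,0.008,0,-1],[0,0,0,0,0.01,0,-1],[0,0,0,0,0.01,0,-1],[0,0,0,0,0.01,0,-1],[0,0,0,0,0.01,0,-1],[0,0,0,0,0,0,-1],[0,0,0,0,0,0,-1]]]'
python3 - <<'E'
from h import *
s=get_state();print("TCP in slot",(YAW*SR).inv().apply(s["position"]-SL),s["joints"])
plan(P([0,.128,.025]),TL(0,.37))
E
```

```text
t: 7.0
position: [0.5473, 0.0083, 0.1307]
eef_rot: [0.018, 0.983, -0.002, 0.184]
contact_force: [-0.6, 1.8, -0.2]
width: 0.0075
gripper_force: 30.0
TCP in slot [-0.00019946  0.12128062  0.02441557] [ 0.34860986  0.21078843 -0.76834947  0.50632148 -0.2784965  -2.42224083]
turn [ 0.05  0.03 -0.32] rows 0.030103555855749448 then shift mm [-0.1  6.7 -0.6]
```

```bash
python3 -m handwheel '[[[0,0,0,0,0.004,0,-1],[0,0,0,0,0.003,0,-1],[0,0,0,0,0.001,0,-1],[0,0,0,0,0,0,-1]]]'
python3 - <<'E'
from h import *
s=get_state();print("TCP in slot",(YAW*SR).inv().apply(s["position"]-SL),s["joints"])
E
```

```text
t: 7.5
position: [0.5476, 0.0161, 0.1307]
eef_rot: [0.018, 0.983, -0.002, 0.184]
contact_force: [-0.5, -2.1, -0.3]
width: 0.0078
gripper_force: 30.0
TCP in slot [-0.00021087  0.12902758  0.0244315 ] [ 0.3621871   0.21134131 -0.77280251  0.52722265 -0.27861979 -2.45608252]
```

```bash
python3 -m handwheel '[[[0,0,0,0,0.001,0,-1],[0,0,0,0,0.001,0,-1],[0,0,0,0,0,0,-1]]]'
python3 - <<'E'
from h import *
s=get_state();print("TCP in slot",(YAW*SR).inv().apply(s["position"]-SL),s["joints"])
E
```

```text
t: 7.88
position: [0.5475, 0.0168, 0.1307]
eef_rot: [0.019, 0.983, -0.003, 0.183]
contact_force: [2.7, -8.3, -2.0]
width: 0.008
gripper_force: 30.0
TCP in slot [-0.00029113  0.12978281  0.0244275 ] [ 0.36410777  0.21171097 -0.77333914  0.53240276 -0.2808854  -2.46421439]
```

Contact with the stop reads −8 N, so the fork is fully back. The stop also tells me the slot's true y is about +1.5 mm from my estimate. Next I'll release, retreat and head for the pin.

```bash
sed -i 's/SL=np.array(\[.5565,-.1133,.11\])/SL=np.array([.5565,-.1119,.11])/' h.py
python3 -m handwheel '[[[0,0,0,0,-0.001,0,-0.05],[0,0,0,0,0,0,-0.05],[0,0,0,0,0,0,-0.05],[0,0,0,0,0,-0.03,-0.05],[0,0,0,0,0,-0.05,-0.05],[0,0,0,0,0,-0.05,-0.05],[0,0,0,0,0,-0.05,-0.05],[0,0,0,0,0,0,-0.05]]]'
python3 - <<'E'
from h import *
s=get_state();print(s["joints"])
B=R.from_euler('z',2.923-np.pi/2)*tool(0,0)
plan([.475,.28,.30],B)
plan([.487,.311,.17],B)
E
```

```text
t: 8.88
position: [0.4837, 0.0203, 0.3037]
eef_rot: [0.018, 0.982, 0.0, 0.189]
contact_force: [0.5, 0.1, -0.3]
width: 0.0415
gripper_force: 0.0
[ 0.48499907 -0.10114741 -0.54251361  0.2491699  -0.80762754 -2.23518083]
turn [-14.74  18.47 -78.5 ] rows 7.33683315370966 then shift mm [-251.6   64.8    3.7]
turn [-14.74  18.47 -78.5 ] rows 7.33683315370966 then shift mm [-284.4   59.8  133.7]
```

```bash
python3 -m handwheel '[[[-1.84,2.31,-9.8,0,0,0,-0.05],[-1.84,2.31,-9.8,0,0,0,-0.05],[-1.84,2.31,-9.8,0,0,0,-0.05],[-1.84,2.31,-9.8,0,0,0,-0.05],[-1.84,2.31,-9.8,0,0,0,-0.05],[-1.84,2.31,-9.8,0,0,0,-0.05],[-1.84,2.31,-9.8,0,0,0,-0.05],[-1.84,2.31,-9.8,0,0,0,-0.05],[0,0,0,-0.045,0.011,0,-0.05],[0,0,0,-0.045,0.011,0,-0.05],[0,0,0,-0.045,0.011,0,-0.05],[0,0,0,-0.045,0.011,0,-0.05],[0,0,0,-0.045,0.011,0,-0.05],[0,0,0,-0.045,0.011,0,-0.05],[0,0,0,0,0,0,-0.05],[0,0,0,0,0,0,-0.05]]]'
python3 - <<'E'
from h import *
s=get_state();print(s["joints"])
B=R.from_euler('z',2.923-np.pi/2)*tool(0,0)
plan([.487,.311,.17],B)
cv2.imwrite("pics/w3.png",grab_frame("wrist"))
print("red",proj("wrist",[.487,.311,.086]))
E
```

```text
t: 10.88
position: [0.4775, 0.2968, 0.2962]
eef_rot: [-0.624, 0.781, 0.001, -0.006]
contact_force: [-0.2, -0.9, -0.1]
width: 0.0413
gripper_force: 0.0
[ 0.84201494  0.24634787 -0.03262037 -0.00454272 -1.30414505 -1.06271628]
turn [ 0.56 -0.49 -0.19] rows 0.052601995171174726 then shift mm [-15.9  -6.2 126.2]
red [245.57088094 182.09791337]
```

View pics/w3.png

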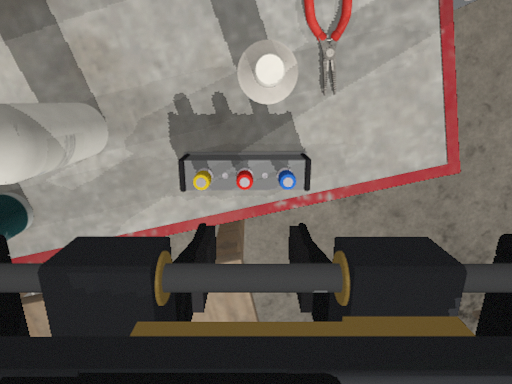

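The red knob is at (244.5,181.5), about 1 px from the prediction, and the neighbours line up with the closing axis. Next I'll descend in two steps.

```bash
python3 - <<'E'
from h import *
B=R.from_euler('z',2.923-np.pi/2)*tool(0,0)
a=onz("wrist",244.5,181.5,.086);print(a)
t=np.array([(a[0]+.4868)/2,(a[1]+.3105)/2,.115]);print(t);plan(t,B)
E
```

```text
[0.48808077 0.3099962  0.086     ]
[0.48744038 0.3102481  0.115     ]
turn [ 0.54 -0.46 -0.24] rows 0.05067634265659062 then shift mm [-15.7  -6.6 181.6]
```

```bash
python3 -m handwheel '[[[0.54,-0.46,-0.24,-0.0157,-0.0066,0,-0.05],[0,0,0,0,0,0.045,-0.05],[0,0,0,0,0,0.045,-0.05],[0,0,0,0,0,0.045,-0.05],[0,0,0,0,0,0.045,-0.05],[0,0,0,0,0,0,-0.05],[0,0,0,0,0,0,-0.05]]]'
python3 - <<'E'
from h import *
B=R.from_euler('z',2.923-np.pi/2)*tool(0,0)
plan([.4874,.3103,.069],B)
E
```

```text
t: 11.8
position: [0.4894, 0.312, 0.1191]
eef_rot: [-0.626, 0.78, -0.0, 0.003]
contact_force: [0.5, 0.9, 0.1]
width: 0.0413
gripper_force: 0.0
turn [-0.19  0.22  0.05] rows 0.02067491590351262 then shift mm [ 2.1  1.6 50.1]
```

```bash
python3 -m handwheel '[[[-0.2,0.2,0,0.002,0.0016,0.017,-0.05],[0,0,0,0,0,0.017,-0.05],[0,0,0,0,0,0.016,-0.05],[0,0,0,0,0,0,-0.05],[0,0,0,0,0,0,-1],[0,0,0,0,0,0,-1],[0,0,0,0,0,0,-1],[0,0,0,0,0,0,-1]]]'
python3 - <<'E'
from h import *
plan([.4874,.3103,.069])
E
```

```text
t: 12.8
position: [0.4862, 0.3098, 0.0679]
eef_rot: [-0.626, 0.78, 0.0, -0.001]
contact_force: [-0.1, 0.0, 1.9]
width: 0.0188
gripper_force: 30.0
turn [0. 0. 0.] rows 0.0 then shift mm [-0.8 -1.1 -1.1]
```

```bash
python3 -m handwheel '[[[0,0,0,0,0,-0.03,-1],[0,0,0,0,0,-0.05,-1],[0,0,0,0,0,-0.055,-1],[0,0,0,0,0,-0.055,-1],[0,0,0,0,0,-0.05,-1],[0,0,0,0,0,0,-1]]]'
python3 - <<'E'
from h import *
s=get_state();r=R.from_quat(s["eef_rot"]);print(s["position"],s["joints"])
d=r.inv().apply([.44-s["position"][0],-.06-s["position"][1],.3-s["position"][2]]);print("shift now to .44,-.06,.3:",d)
plan(P([0,0,.1]),TL())
E
```

```text
t: 13.55
position: [0.4879, 0.3109, 0.3123]
eef_rot: [-0.626, 0.78, 0.001, 0.003]
contact_force: [-0.3, -0.3, -1.9]
width: 0.0194
gripper_force: 30.0
[0.4878515  0.31089936 0.31230747] [ 8.47061515e-01  2.57698172e-01  2.07171694e-02 -3.77404410e-04
 -1.32686626e+00 -1.06476001e+00]
shift now to .44,-.06,.3: [ 0.3725472  -0.03338526  0.01007883]
turn [ 21.86 -25.85  77.1 ] rows 7.205491756448679 then shift mm [  36.1 -420.5  115.2]
```

```bash
python3 -m handwheel '[[[0,0,0,0.0465,-0.0042,0,-1],[0,0,0,0.0465,-0.0042,0,-1],[0,0,0,0.0465,-0.0042,0,-1],[0,0,0,0.0465,-0.0042,0,-1],[0,0,0,0.0465,-0.0042,0,-1],[0,0,0,0.0465,-0.0042,0,-1],[0,0,0,0.0465,-0.0042,0,-1],[0,0,0,0.0465,-0.0042,0,-1],[2.73,-3.2,9.6,0,0,0,-1],[2.73,-3.2,9.6,0,0,0,-1],[2.73,-3.2,9.6,0,0,0,-1],[2.73,-3.2,9.6,0,0,0,-1],[2.73,-3.2,9.6,0,0,0,-1],[2.73,-3.2,9.6,0,0,0,-1],[2.73,-3.2,9.6,0,0,0,-1],[2.73,-3.2,9.6,0,0,0,-1],[0,0,0,0,0,0,-1],[0,0,0,0,0,0,-1]]]'
python3 - <<'E'
from h import *
s=get_state();print(s["joints"])
plan(P([0,-.014,.1]),TL())
E
```

```text
t: 15.8
position: [0.4389, -0.0616, 0.3077]
eef_rot: [-0.01, 0.966, -0.01, 0.259]
contact_force: [0.8, 0.4, -0.5]
width: 0.019
gripper_force: 30.0
[ 0.34408826 -0.25937303 -0.7175446   0.30894443 -0.64264484 -2.0973261 ]
turn [ 0.09 -1.52  2.99] rows 0.279483207671169 then shift mm [  1.8 -60.6 130.8]
```

```bash
python3 -m handwheel '[[[0.1,-1.5,3,0,0,0,-1],[0,0,0,0,-0.02,0.03,-1],[0,0,0,0,-0.02,0.03,-1],[0,0,0,0.002,-0.02,0.03,-1],[0,0,0,0,0,0.015,-1],[0,0,0,0,0,0,-1],[0,0,0,0,0,0,-1],[0,0,0,0,0,0,-1]]]'
python3 - <<'E'
from h import *
s=get_state();print(s["joints"])
plan(P([0,-.014,.1]),TL());plan(P([0,-.014,.07]),TL())
cv2.imwrite("pics/w4.png",grab_frame("wrist"))
cv2.imwrite("pics/t4.png",grab_frame("top"));cv2.imwrite("pics/s4.png",grab_frame("side"))
E
```

```text
t: 16.8
position: [0.4904, -0.1232, 0.2184]
eef_rot: [0.016, 0.962, -0.004, 0.273]
contact_force: [-0.7, -0.4, -0.6]
width: 0.0192
gripper_force: 30.0
[ 0.10966978 -0.03166888 -0.77660623  0.26391291 -0.28715116 -1.94604843]
turn [-0.02  0.15 -0.1 ] rows 0.013913833864133616 then shift mm [ 0.7 -0.7 26.8]
turn [-0.02  0.15 -0.1 ] rows 0.013913833864133616 then shift mm [ 0.7 -0.7 56.8]
```

View pics/w4.png

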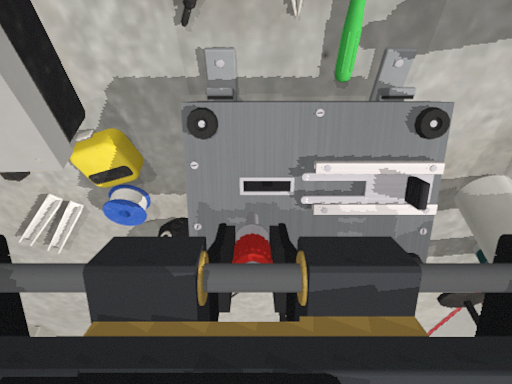

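The slot is clear at about (267,186), the fork is back, and the pin is held straight with its tip near (254,215). Joint 5 may run into its limit lower down, so I'll fit the arm model on all logged poses and check the slot position.

```bash
cat > fk.py <<'E'
from h import *
from scipy.optimize import least_squares
D=[([-1.06440826,.38555079,.00662787,-.00052904,-1.19400135,-.2586017],[.1531703,-.60533854,.23245941],[-.123479565,.992346514,.00107885,-.00016902]),
([0.14880499,-0.07585992,-0.88177656,0.30580022,-0.27779538,-1.97936691],[0.44648792,-0.11182083,0.19437693],[-0.00673005,0.9681944,-0.0073646,0.25000014]),
([0.20533854,0.04158623,-0.89819739,0.73524682,-0.16117899,-2.50947904],[.5226,-.0447,.1915],[.016,.966,.001,.258]),
([0.26173174,0.21278653,-0.72009611,0.36192321,-0.29821422,-2.19773441],[.5479,-.0398,.1324],[.018,.983,-.002,.185]),
([0.36410777,0.21171097,-0.77333914,0.53240276,-0.2808854,-2.46421439],[.5475,.0168,.1307],[.019,.983,-.003,.183]),
([0.48499907,-0.10114741,-0.54251361,0.2491699,-0.80762754,-2.23518083],[.4837,.0203,.3037],[.018,.982,0,.189]),
([0.84201494,0.24634787,-0.03262037,-0.00454272,-1.30414505,-1.06271628],[.4775,.2968,.2962],[-.624,.781,.001,-.006]),
([.847061515,.257698172,.0207171694,-.000377,-1.32686626,-1.06476],[.4878515,.31089936,.31230747],[-.626,.78,.001,.003]),
([0.34408826,-0.25937303,-0.7175446,0.30894443,-0.64264484,-2.0973261],[.4389,-.0616,.3077],[-.01,.966,-.01,.259]),
([0.10966978,-0.03166888,-0.77660623,0.26391291,-0.28715116,-1.94604843],[.4904,-.1232,.2184],[.016,.962,-.004,.273])]
X=lambda a:R.from_euler('x',a);Y=lambda a:R.from_euler('y',a);Z=lambda a:R.from_euler('z',a)
# chain: Rz(j1) [r0,lat,h] Ry(j2) [ux,0,L2] Ry(-j3) [L3,0,e] Rx(s4 j4) Ry(-j5..) [w] Rx..., fore along x when level
def fk(j,p):
    r1=Z(j[0]);q=r1.apply([p[0],0,p[1]])
    r2=r1*Y(j[1]);q=q+r2.apply([p[2],p[3],p[4]])
    r3=r2*Y(-j[2]);q=q+r3.apply([p[5],0,p[6]])
    r4=r3*X(s4*j[3]);q=q+r4.apply([0,p[7],0])
    r5=r4*Y(-j[4]);q=q+r5.apply([p[8],0,p[9]])
    return q,r5*X(s4*j[5])
for s4 in(1,-1):
    err=[R.from_quat(q).apply([0,0,1])@fk(j,np.zeros(10))[1].apply([1,0,0]) for j,_,q in D]
    print(s4,np.round(err,3))
    if min(err)>.99: break
F=lambda p:np.hstack([fk(j,p)[0]-t for j,t,_ in D]+[p*1e-3])
s=least_squares(F,[0,.3,0,0,.4,.4,0,-.16,.2,0]);p=s.x
if __name__=="__main__":
    print(p.round(3),np.abs(s.fun[:-10]).max())
    off=[(fk(j,p)[1].inv()*R.from_quat(q)) for j,_,q in D];M=off[0]
    print([round((M.inv()*o).magnitude(),3) for o in off])
    j0=np.array(D[-1][0])
    lo=np.array([-3.14,-1.21,-1.07,-3.16,-2.99,-.16+2.94]);
    for tilt in(.55,.5,.45):
      for y in(-.014,0,.014):
        for h in(.09,.06,.018):
          tq=TL(0,tilt)
          # tool tip fixed: tilt about pin tip
          tp=P([0,y,h-.0599])-tq.apply([0,0,.0599])
          g=lambda j:np.r_[fk(j,p)[0]-tp,.3*((fk(j,p)[1]*M).inv()*tq).as_rotvec()]
          so=least_squares(g,j0);print(tilt,y,h,so.x.round(2),f"{np.abs(so.fun).max():.4f}")
    c=cv2.cvtColor(cv2.imread("pics/w4.png"),6);m=np.argwhere(c[176:196,238:298]<28)
    print("slot dark px",m.min(0)+[176,238],m.max(0)+[176,238],"pred",[proj("wrist",P([x,yy,0])).round(1) for x,yy in((0,-.022),(0,0),(0,.022),(.00525,0),(-.00525,0))])
E
python3 fk.py
```

```text
1 [1.    0.986 0.977 0.978 0.961 0.936 1.    1.    0.934 0.989]
-1 [1. 1. 1. 1. 1. 1. 1. 1. 1. 1.]
[ 0.     0.16  -0.    -0.     0.565  0.422  0.    -0.16   0.295 -0.   ] 3.7241873492521727e-05
[0.0, 0.0, 0.001, 0.0, 0.001, 0.001, 0.001, 0.001, 0.001, 0.001]
0.55 -0.014 0.09 [ 0.08  0.05 -0.83  0.38 -0.16 -2.05] 0.0000
0.55 -0.014 0.06 [ 0.02  0.12 -0.89  0.61 -0.03 -2.22] 0.0026
0.55 -0.014 0.018 [ 0.05  0.22 -0.78  0.29 -0.03 -1.93] 0.0097
0.55 0 0.09 [ 0.09  0.04 -0.88  0.56 -0.11 -2.23] 0.0000
0.55 0 0.06 [ 0.04  0.11 -0.9   0.67 -0.03 -2.3 ] 0.0045
0.55 0 0.018 [ 0.07  0.22 -0.79  0.32 -0.03 -1.98] 0.0126
0.55 0.014 0.09 [ 0.04  0.03 -0.95  0.84 -0.05 -2.47] 0.0000
0.55 0.014 0.06 [ 0.05  0.1  -0.92  0.75 -0.03 -2.38] 0.0064
0.55 0.014 0.018 [ 0.1   0.21 -0.8   0.35 -0.04 -2.03] 0.0151
0.5 -0.014 0.09 [ 0.1   0.06 -0.73  0.22 -0.28 -1.9 ] 0.0000
0.5 -0.014 0.06 [ 0.08  0.13 -0.76  0.3  -0.19 -1.96] 0.0000
0.5 -0.014 0.018 [ 0.04  0.22 -0.81  0.5  -0.05 -2.13] 0.0028
0.5 0 0.09 [ 0.13  0.06 -0.76  0.29 -0.27 -2.  ] 0.0000
0.5 0 0.06 [ 0.1   0.12 -0.81  0.42 -0.16 -2.11] 0.0000
0.
[... 232 characters left out ...]
065
0.45 -0.014 0.09 [ 0.1   0.08 -0.66  0.15 -0.38 -1.83] 0.0000
0.45 -0.014 0.06 [ 0.09  0.14 -0.68  0.18 -0.31 -1.85] 0.0000
0.45 -0.014 0.018 [ 0.08  0.23 -0.7   0.25 -0.19 -1.92] 0.0000
0.45 0 0.09 [ 0.13  0.07 -0.69  0.2  -0.37 -1.9 ] 0.0000
0.45 0 0.06 [ 0.12  0.14 -0.71  0.23 -0.29 -1.93] 0.0000
0.45 0 0.018 [ 0.1   0.23 -0.75  0.36 -0.16 -2.04] 0.0000
0.45 0.014 0.09 [ 0.17  0.07 -0.71  0.24 -0.36 -1.98] 0.0000
0.45 0.014 0.06 [ 0.15  0.13 -0.73  0.3  -0.27 -2.02] 0.0000
0.45 0.014 0.018 [ 0.11  0.22 -0.8   0.52 -0.12 -2.21] 0.0000
slot dark px [182 244] [189 289] pred [array([243.3, 185.3]), array([267.2, 185.3]), array([291. , 185.3]), array([267.1, 190.7]), array([267.2, 179.8])]
```

The arm model fits to 0.04 mm. It shows that full insertion with the tool along the slot normal would need joint 5 past its limit. I'll put the pin back and regrip it with the tool tilted 0.25 rad about the closing axis, so the tool needs only 0.30 rad at the slot.

```bash
python3 -m handwheel '[[[0,0,0,0,0.02,-0.035,-1],[0,0,0,0,0.02,-0.035,-1],[0,0,0,0,0.02,-0.035,-1],[-2.73,3.4,-10,0,0,0,-1],[-2.73,3.4,-10,0,0,0,-1],[-2.73,3.4,-10,0,0,0,-1],[-2.73,3.4,-10,0,0,0,-1],[-2.73,3.4,-10,0,0,0,-1],[-2.73,3.4,-10,0,0,0,-1],[-2.73,3.4,-10,0,0,0,-1],[-2.73,3.4,-10,0,0,0,-1],[0,0,0,0,0,0,-1],[0,0,0,0,0,0,-1]]]'
python3 - <<'E'
from h import *
plan([.4862,.3098,.312],R.from_quat([-.626,.78,0,-.001]))
E
```

```text
t: 18.58
position: [0.4369, -0.063, 0.3069]
eef_rot: [-0.61, 0.792, -0.007, 0.006]
contact_force: [-0.2, -1.1, -0.7]
width: 0.0189
gripper_force: 30.0
turn [-1.07  0.14 -2.26] rows 0.2115342662624278 then shift mm [-374.6   32.6   -5.7]
```

```bash
python3 -m handwheel '[[[-1.07,0.14,-2.26,0,0,0,-1],[0,0,0,-0.0468,0.0041,-0.0007,-1],[0,0,0,-0.0468,0.0041,-0.0007,-1],[0,0,0,-0.0468,0.0041,-0.0007,-1],[0,0,0,-0.0468,0.0041,-0.0007,-1],[0,0,0,-0.0468,0.0041,-0.0007,-1],[0,0,0,-0.0468,0.0041,-0.0007,-1],[0,0,0,-0.0468,0.0041,-0.0007,-1],[0,0,0,-0.0468,0.0041,-0.0007,-1],[0,0,0,0,0,0.055,-1],[0,0,0,0,0,0.055,-1],[0,0,0,0,0,0.055,-1],[0,0,0,0,0,0.02,-1],[0,0,0,0,0,0,-1],[0,0,0,0,0,0,-1],[0,0,0,0,0,0,-1]]]'
python3 - <<'E'
from h import *
plan([.4862,.3098,.069],R.from_quat([-.626,.78,0,-.001]))
E
```

```text
t: 20.58
position: [0.4857, 0.3098, 0.1284]
eef_rot: [-0.627, 0.779, 0.0, 0.0]
contact_force: [-0.2, -0.2, -1.4]
width: 0.0192
gripper_force: 30.0
turn [-0.06  0.12  0.1 ] rows 0.011327222393067207 then shift mm [-0.2 -0.6 59.4]
```

```bash
python3 -m handwheel '[[[0,0,0,0,-0.0006,0.01,-1],[0,0,0,0,0,0.012,-1],[0,0,0,0,0,0.012,-1],[0,0,0,0,0,0.012,-1],[0,0,0,0,0,0.012,-1],[0,0,0,0,0,0,-1],[0,0,0,0,0,0,-1]]]'
python3 - <<'E'
from h import *
plan([.4862,.3098,.068])
E
```

```text
t: 21.45
position: [0.4859, 0.3091, 0.0679]
eef_rot: [-0.627, 0.779, -0.0, -0.001]
contact_force: [5.1, -0.2, -3.0]
width: 0.0189
gripper_force: 30.0
turn [0. 0. 0.] rows 0.0 then shift mm [-0.8 -0.2 -0.1]
```

```bash
python3 -m handwheel '[[[0,0,0,0,0,0,-0.05],[0,0,0,0,0,0,-0.05],[0,0,0,0,0,0,-0.05],[0,0,0,0,0,-0.004,-0.05],[0,7.16,0,0,0,0,-0.05],[0,7.16,0,0,0,0,-0.05],[0,0,0,0,0,0,-0.05],[0,0,0,0,0,0,-0.05]]]'
python3 - <<'E'
from h import *
T0=R.from_quat([-.627,.779,0,-.001]);T=T0*R.from_euler('y',.25)
K=np.array([.4859,.3091,.0740]); print(get_state()["joints"])
plan(K+T.apply([0,0,.004]),T)
E
```

```text
t: 22.45
position: [0.485, 0.3087, 0.0725]
eef_rot: [-0.622, 0.773, -0.078, -0.099]
contact_force: [-0.1, -0.1, 1.0]
width: 0.0412
gripper_force: 0.0
[ 0.90339481  0.55141799 -0.23067319  0.1247989  -1.02075505 -1.19727384]
turn [ 0.1  -0.01 -0.04] rows 0.009291250479725779 then shift mm [-0.2 -0.8  2.4]
```

```bash
python3 -m handwheel '[[[0,0,0,0,-0.0008,0.0024,-0.05],[0,0,0,0,0,0,-0.05],[0,0,0,0,0,0,-1],[0,0,0,0,0,0,-1],[0,0,0,0,0,0,-1],[0,0,0,0,0,0,-1],[0,0,0,0,0,0,-1]]]'
python3 - <<'E'
from h import *
s=get_state();r=R.from_quat(s["eef_rot"])
K=np.array([.4859,.3091,.0740])
print("knob in tool",r.inv().apply(K-s["position"]),"pin dir in tool",r.inv().apply([0,0,-1]))
d=r.inv().apply([0,0,1]);print("up in tool",d)
E
```

```text
t: 23.32
position: [0.4861, 0.3083, 0.0703]
eef_rot: [-0.622, 0.773, -0.078, -0.099]
contact_force: [0.2, -0.5, 1.0]
width: 0.0193
gripper_force: 30.0
knob in tool [ 0.00016936  0.0003671  -0.0038067 ] pin dir in tool [-0.24988621 -0.0019964   0.96827315]
up in tool [ 0.24988621  0.0019964  -0.96827315]
```

```bash
python3 -m handwheel '[[[0,0,0,0.0075,0,-0.029,-1],[0,0,0,0.0125,0,-0.0484,-1],[0,0,0,0.0137,0,-0.0533,-1],[0,0,0,0.0137,0,-0.0533,-1],[0,0,0,0.0125,0,-0.0484,-1],[0,0,0,0,0,0,-1]]]'
cat >> h.py <<'E'
TIP=np.array([-.0165,0,.0601])
def plantip(v,tilt=.30):   # pin tip at slot-frame v
    T=TL(0,tilt); plan(P(v)-T.apply(TIP),T)
def where():
    s=get_state();r=R.from_quat(s["eef_rot"]);f=(YAW*SR).inv()
    print("tip in slot mm",(f.apply(s["position"]+r.apply(TIP)-SL)*1e3).round(1),"F slot",f.apply(s["contact_force"]).round(1),"pin dir",f.apply(r.apply([-.25,0,.968])).round(3),"j",s["joints"].round(2),"t",s["t"],"w",s["width"])
E
python3 - <<'E'
from h import *
s=get_state();r=R.from_quat(s["eef_rot"])
print(s["position"],r.inv().apply(np.array([.46,-.05,.31])-s["position"]))
plantip([0,-.013,.03])
E
```

```text
t: 24.08
position: [0.4878, 0.3093, 0.3148]
eef_rot: [-0.622, 0.773, -0.078, -0.094]
contact_force: [-0.4, 0.8, -1.4]
width: 0.0191
gripper_force: 30.0
[0.48784782 0.30927102 0.31480096] [ 0.34512601 -0.04970925  0.09105628]
turn [  2.08 -25.84  80.23] rows 7.497835698045885 then shift mm [   6.4 -431.8  130.6]
```

```bash
python3 -m handwheel '[[[0,0,0,0.0431,-0.0062,0.0114,-1],[0,0,0,0.0431,-0.0062,0.0114,-1],[0,0,0,0.0431,-0.0062,0.0114,-1],[0,0,0,0.0431,-0.0062,0.0114,-1],[0,0,0,0.0431,-0.0062,0.0114,-1],[0,0,0,0.0431,-0.0062,0.0114,-1],[0,0,0,0.0431,-0.0062,0.0114,-1],[0,0,0,0.0431,-0.0062,0.0114,-1],[0.26,-3.23,10,0,0,0,-1],[0.26,-3.23,10,0,0,0,-1],[0.26,-3.23,10,0,0,0,-1],[0.26,-3.23,10,0,0,0,-1],[0.26,-3.23,10,0,0,0,-1],[0.26,-3.23,10,0,0,0,-1],[0.26,-3.23,10,0,0,0,-1],[0.26,-3.23,10,0,0,0,-1],[0,0,0,0,0,0,-1],[0,0,0,0,0,0,-1]]]'
python3 - <<'E'
from h import *
where();plantip([0,-.013,.03])
E
```

```text
t: 26.32
position: [0.4585, -0.0507, 0.3075]
eef_rot: [0.012, 0.989, -0.006, 0.145]
contact_force: [-0.4, -0.1, -1.2]
width: 0.0191
gripper_force: 30.0
tip in slot mm [ 18.7  57.8 158.2] F slot [-0.9 -0.1 -0.8] pin dir [-0.006 -0.004 -1.   ] j [ 0.31 -0.11 -0.47  0.13 -0.94 -1.97] t 26.325 w 0.01912801181228662
turn [-0.37 -0.5   0.48] rows 0.04663749781305836 then shift mm [-13.1 -71.1 129. ]
```

```bash
python3 -m handwheel '[[[-0.37,-0.5,0.48,-0.003,-0.0178,0.032,-1],[0,0,0,-0.003,-0.0178,0.032,-1],[0,0,0,-0.003,-0.0178,0.032,-1],[0,0,0,-0.004,-0.0177,0.032,-1],[0,0,0,0,0,0,-1],[0,0,0,0,0,0,-1],[0,0,0,0,0,0,-1]]]'
python3 - <<'E'
from h import *
where();plantip([0,-.013,.008])
C=cam("wrist")
cv2.imwrite("pics/w5.png",cv2.resize(grab_frame("wrist")[110:290,130:370],(800,600),interpolation=cv2.INTER_CUBIC))
s=get_state();r=R.from_quat(s["eef_rot"])
g=lambda p:((proj("wrist",p,C)-[130,110])/.3).round()
print("pred tip",g(s["position"]+r.apply(TIP)),"slot",[g(P([x,y,0])) for x,y in((0,-.022),(0,.022),(.00525,0),(-.00525,0))])
E
```

```text
t: 27.2
position: [0.5069, -0.1231, 0.191]
eef_rot: [0.016, 0.988, -0.002, 0.151]
contact_force: [-0.3, 0.0, -0.3]
width: 0.0192
gripper_force: 30.0
tip in slot mm [  1.8 -12.7  32.4] F slot [-0.4  0.  -0.1] pin dir [ 0.007  0.    -1.   ] j [ 0.09  0.11 -0.54  0.06 -0.61 -1.74] t 27.2 w 0.019202627670117437
turn [ 0.03  0.23 -0.08] rows 0.02126597338654122 then shift mm [-4.6 -0.3 24. ]
pred tip [410. 407.] slot [array([372., 377.]), array([548., 377.]), array([460., 398.]), array([460., 357.])]
```

View pics/w5.png

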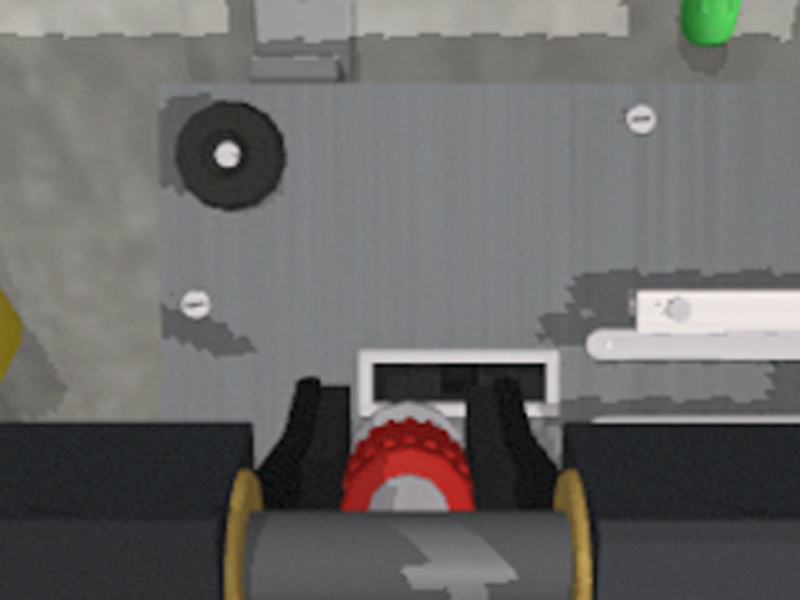

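The slot interior spans cols 373–547 and rows 362–404, about 1.4 mm higher in x than predicted. A darker patch inside it at cols ~441–480 looks like the lock hole, so I'll compute its y on the sled plane.

```bash
python3 - <<'E'
from h import *
f=(YAW*SR).inv()
for u,z in((373,0),(547,0),(441,-.02),(480,-.02),(460,-.02)):
    o,d=ray("wrist",130+u*.3,110+383*.3);o=f.apply(o-SL);d=f.apply(d);print(u,((o+d*(z-o[2])/d[2])*1e3).round(1))
plantip([.0007,0,.008])
a=cv2.cvtColor(grab_frame("wrist"),6)[218:233,240:296];print(a[4].tolist(),a[7].tolist())
E
```

```text
373 [  1.3 -21.8   0. ]
547 [ 1.3 21.9  0. ]
441 [  4.4  -4.1 -20. ]
480 [  4.4   6.5 -20. ]
460 [  4.4   1.  -20. ]
turn [ 0.04  0.23 -0.09] rows 0.02192793606468179 then shift mm [-5.4 12.7 23.9]
[208, 163, 56, 31, 37, 37, 39, 41, 40, 37, 34, 35, 36, 43, 46, 43, 45, 46, 42, 45, 39, 40, 33, 27, 30, 33, 31, 32, 31, 31, 33, 24, 26, 38, 44, 41, 35, 37, 37, 36, 32, 36, 37, 42, 41, 42, 44, 40, 44, 43, 40, 38, 28, 87, 191, 208] [207, 161, 53, 30, 36, 36, 42, 42, 45, 41, 41, 42, 44, 40, 41, 43, 44, 44, 46, 42, 43, 44, 31, 17, 17, 21, 15, 18, 18, 21, 28, 26, 25, 36, 36, 36, 34, 35, 24, 18, 22, 27, 23, 20, 22, 24, 43, 43, 43, 40, 46, 44, 37, 85, 189, 207]
```

The patch is 10.6 mm wide and centred at y≈+1, which matches the hole. I'll go in there and feel.

```bash
python3 -m handwheel '[[[0,0.23,-0.1,-0.0027,0.0068,0.012,-1],[0,0,0,-0.0027,0.0068,0.012,-1],[0,0,0,0,0,0,-1],[0,0,0,0,0,0,-1],[0,0,0,0,0,0,-1]]]'
python3 - <<'E'
from h import *
where();plantip([.0007,.001,.0]);plantip([.0007,.001,-.015])
E
```

```text
t: 27.92
position: [0.5192, -0.1105, 0.1684]
eef_rot: [0.016, 0.989, -0.002, 0.148]
contact_force: [-0.2, 0.1, -0.8]
width: 0.0189
gripper_force: 30.0
tip in slot mm [-0.3  0.3  7. ] F slot [-0.6  0.1 -0.6] pin dir [ 0.001 -0.    -1.   ] j [ 0.12  0.16 -0.56  0.08 -0.56 -1.79] t 27.925 w 0.0188804770486081
turn [ 0.01 -0.12 -0.06] rows 0.011395924805251253 then shift mm [-2.6  0.7  6.6]
turn [ 0.01 -0.12 -0.06] rows 0.011395924805251253 then shift mm [-6.3  0.7 21.1]
```

```bash
python3 -m handwheel '[[[0,0,0,-0.0015,0.0007,0.0024,-1],[0,0,0,-0.0013,0,0.005,-1],[0,0,0,-0.0013,0,0.005,-1],[0,0,0,-0.0013,0,0.005,-1],[0,0,0,-0.001,0,0.0037,-1],[0,0,0,0,0,0,-1],[0,0,0,0,0,0,-1]]]'
python3 - <<'E'
from h import *
where();plantip([.0007,.001,-.022])
E
```

```text
t: 28.8
position: [0.5313, -0.1101, 0.1499]
eef_rot: [0.016, 0.989, -0.002, 0.148]
contact_force: [-0.2, 0.1, -0.6]
width: 0.0192
gripper_force: 30.0
tip in slot mm [  0.3   1.  -15.1] F slot [-0.5  0.1 -0.4] pin dir [ 0. -0. -1.] j [ 0.12  0.2  -0.56  0.09 -0.52 -1.79] t 28.8 w 0.01915165182657653
turn [ 0.01 -0.15 -0.06] rows 0.013960114563671529 then shift mm [-1.9  0.   6.6]
```

Tip is 15 mm deep with no contact force. I'll feel ahead to 25 mm, past the sled face.

```bash
python3 -m handwheel '[[[0,0,0,-0.0005,0,0.002,-1],[0,0,0,-0.0005,0,0.002,-1],[0,0,0,-0.0005,0,0.002,-1],[0,0,0,-0.0005,0,0.002,-1],[0,0,0,-0.0005,0,0.002,-1],[0,0,0,0,0,0,-1]]]'
python3 - <<'E'
from h import *
where();plantip([.0003,.001,-.042])
E
```

```text
t: 29.55
position: [0.5368, -0.1103, 0.1409]
eef_rot: [0.016, 0.989, -0.002, 0.148]
contact_force: [0.6, 0.5, -1.7]
width: 0.0193
gripper_force: 30.0
tip in slot mm [  0.3   1.  -25.6] F slot [-0.4  0.5 -1.7] pin dir [ 0. -0. -1.] j [ 0.12  0.23 -0.56  0.09 -0.49 -1.79] t 29.55 w 0.01928122938426993
turn [ 0.01 -0.15 -0.05] rows 0.014077340888359532 then shift mm [-3.9 -0.  15.9]
```

No resistance past the sled face, so the tip is in the hole. Pushing home.

```bash
python3 -m handwheel '[[[0,0,0,-0.0011,0,0.004,-1],[0,0,0,-0.0011,0,0.004,-1],[0,0,0,-0.001,0,0.004,-1],[0,0,0,-0.0008,0,0.003,-1],[0,0,0,-0.0004,0,0.0015,-1],[0,0,0,0,0,0,-1],[0,0,0,0,0,0,-1]]]'
python3 - <<'E'
from h import *
where()
E
```

```text
t: 30.42
position: [0.5457, -0.1105, 0.1266]
eef_rot: [0.016, 0.989, -0.002, 0.148]
contact_force: [0.2, 0.6, -0.8]
width: 0.019
gripper_force: 30.0
tip in slot mm [  0.4   1.  -42.5] F slot [-0.3  0.6 -0.7] pin dir [ 0. -0. -1.] j [ 0.11  0.26 -0.56  0.09 -0.46 -1.79] t 30.425 w 0.01903287319909628
```

Not yet on the stop. I'll press gently until there is contact.

```bash
python3 -m handwheel '[[[0,0,0,-0.0003,0,0.001,-1],[0,0,0,-0.0003,0,0.001,-1],[0,0,0,0,0,0,-1]]]'
python3 - <<'E'
from h import *
where()
E
```

```text
t: 30.8
position: [0.546, -0.1107, 0.1261]
eef_rot: [0.016, 0.989, -0.002, 0.148]
contact_force: [-8.6, 3.1, 10.7]
width: 0.0192
gripper_force: 30.0
tip in slot mm [  0.4   0.9 -43.1] F slot [-1.8  2.8 13.7] pin dir [-0. -0. -1.] j [ 0.11  0.26 -0.56  0.1  -0.46 -1.79] t 30.8 w 0.01917250586722531
```

Contact reads 13.7 N at 43 mm depth, so the flange is seated. I'll release, back off and look.

```bash
python3 -m handwheel '[[[0,0,0,0.0003,0,-0.001,-0.05],[0,0,0,0,0,0,-0.05],[0,0,0,0,0,0,-0.05],[0,0,0,0,0,0,-0.05],[0,0,0,0.006,0,-0.024,-0.05],[0,0,0,0.01,0,-0.04,-0.05],[0,0,0,0.005,0,-0.02,-0.05],[0,0,0,0,0,0,-0.05],[0,0,0,0,0,0,-0.05]]]'
python3 - <<'E'
from h import *
where()
plan(P([0,.128,.08]),TL(0,.37))
a=grab_frame("wrist")[100:280,130:370];b=grab_frame("side")[130:250,210:370]
cv2.imwrite("pics/w6.png",np.hstack([cv2.resize(a,(400,300)),cv2.resize(b,(400,300),interpolation=cv2.INTER_CUBIC)]))
E
```

```text
t: 31.92
position: [0.5016, -0.1091, 0.199]
eef_rot: [0.016, 0.989, -0.002, 0.148]
contact_force: [-0.3, -0.3, -0.7]
width: 0.0415
gripper_force: 0.0
tip in slot mm [ 0.5  1.  42.3] F slot [-0.6 -0.3 -0.4] pin dir [-0.001 -0.    -1.   ] j [ 0.13  0.09 -0.55  0.08 -0.64 -1.79] t 31.925 w 0.04151401487540025
turn [ 0.01 -4.22 -0.06] rows 0.3943036534777601 then shift mm [ -4.8 126.9  24.2]
```

View pics/w6.png

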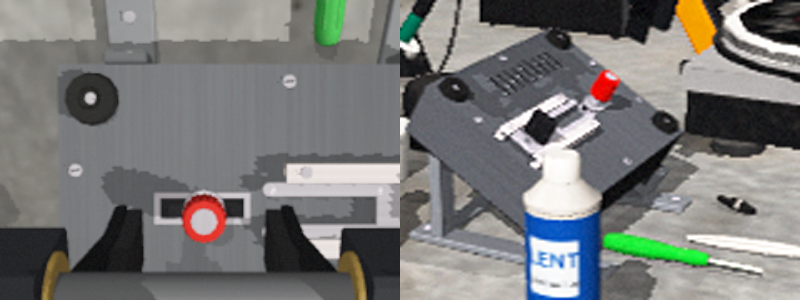

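The pin stands in the slot with its flange seated. The fork is still back. Next: to the tab.

```bash
python3 -m handwheel '[[[0,-4.2,0,0,0,0,-0.05],[0,0,0,-0.0012,0.0317,0.006,-0.05],[0,0,0,-0.0012,0.0317,0.006,-0.05],[0,0,0,-0.0012,0.0317,0.006,-0.05],[0,0,0,-0.0012,0.0317,0.006,-0.05],[0,0,0,0,0,0,-0.05],[0,0,0,0,0,0,-0.05]]]'
python3 - <<'E'
from h import *
print(get_state()["joints"])
plan(P([0,.128,.08]),TL(0,.37));plan(P([0,.128,.025]),TL(0,.37))
E
```

```text
t: 32.9
position: [0.5186, 0.0169, 0.1785]
eef_rot: [0.016, 0.983, -0.003, 0.183]
contact_force: [-0.6, 0.5, -0.1]
width: 0.0419
gripper_force: 0.0
[ 0.41795698  0.09679102 -0.72456951  0.37613499 -0.44167459 -2.33695781]
turn [-0.03 -0.05 -0.05] rows 0.004891317582642782 then shift mm [0.1 0.4 0.3]
turn [-0.03 -0.05 -0.05] rows 0.004891317582642782 then shift mm [-9.8  0.4 54.4]
```

```bash
python3 -m handwheel '[[[0,0,0,-0.0033,0,0.018,-0.05],[0,0,0,-0.0033,0,0.018,-0.05],[0,0,0,-0.0033,0,0.018,-0.05],[0,0,0,0,0,0,-0.05],[0,0,0,0,0,0,-1],[0,0,0,0,0,0,-1],[0,0,0,0,0,0,-1],[0,0,0,0,0,0,-1],[0,0,0,0,0,0,-1],[0,0,0,0,0,0,-1]]]'
python3 - <<'E'
from h import *
s=get_state();print("TCP in slot",(YAW*SR).inv().apply(s["position"]-SL))
plan(P([0,.072,.025]),TL(0,.37))
E
```

```text
t: 34.15
position: [0.5477, 0.0165, 0.1329]
eef_rot: [0.016, 0.983, -0.003, 0.185]
contact_force: [-1.8, 1.4, 2.8]
width: 0.0075
gripper_force: 30.0
TCP in slot [0.00111948 0.12802735 0.02620779]
turn [ 0.02  0.08 -0.04] rows 0.00774678976007176 then shift mm [  0.9 -56.    1.4]
```

Gripped. Sliding the fork shut.

```bash
python3 -m handwheel '[[[0,0,0,0,-0.008,0,-1],[0,0,0,0,-0.01,0,-1],[0,0,0,0,-0.01,0,-1],[0,0,0,0,-0.01,0,-1],[0,0,0,0,-0.01,0,-1],[0,0,0,0,-0.006,0,-1],[0,0,0,0,-0.003,0,-1],[0,0,0,0,0,0,-1],[0,0,0,0,0,0,-1]]]'
python3 - <<'E'
from h import *
s=get_state();f=(YAW*SR).inv();print("TCP in slot",f.apply(s["position"]-SL),f.apply(s["contact_force"]))
E
```

```text
t: 35.28
position: [0.5459, -0.0411, 0.1329]
eef_rot: [0.016, 0.983, -0.003, 0.184]
contact_force: [-2.0, -1.3, 5.5]
width: 0.0076
gripper_force: 30.0
TCP in slot [0.00104791 0.07040229 0.02618188] [ 1.15277633 -1.34334003  5.69887663]
```

```bash
python3 -m handwheel '[[[0,0,0,0,-0.001,0,-1],[0,0,0,0,-0.001,0,-1],[0,0,0,0,0,0,-1]]]'
python3 - <<'E'
from h import *
s=get_state();f=(YAW*SR).inv();print("TCP in slot",f.apply(s["position"]-SL),f.apply(s["contact_force"]))
E
```

```text
t: 35.65
position: [0.546, -0.0414, 0.1329]
eef_rot: [0.015, 0.983, -0.002, 0.185]
contact_force: [-7.2, 9.2, 6.4]
width: 0.0079
gripper_force: 30.0
TCP in slot [0.00115137 0.07011779 0.02617374] [-3.01281993  8.95251575  9.3107976 ]
```

The stop is felt at 9 N with the tab at y=70.1, so the fork is shut. I'll release, retreat and check.

```bash
python3 -m handwheel '[[[0,0,0,0,0.001,0,-0.2],[0,0,0,0,0,0,-0.2],[0,0,0,0,0,0,-0.2],[0,0,0,0,0,0,-0.2],[0,0,0,0.004,0,-0.025,-0.2],[0,0,0,0.005,0,-0.04,-0.2],[0,0,0,0.005,0,-0.05,-0.2],[0,0,0,0,0,-0.03,-0.2],[0,0,0,0,0,0,-0.2],[0,0,0,0,0,0,-0.2]]]'
python3 - <<'E'
from h import *
a=grab_frame("wrist")[80:290,130:410];b=grab_frame("side")[100:400,170:450]
cv2.imwrite("pics/w7.png",np.hstack([cv2.resize(a,(400,300),interpolation=cv2.INTER_CUBIC),cv2.resize(grab_frame("side"),(400,300))]))
g=lambda p:((proj("wrist",p)-[130,80])/.7).round()
print("prong tips if shut",g(P([.009,-.028,.009])),g(P([-.009,-.028,.009])))
E
```

```text
t: 36.9
position: [0.4798, -0.0399, 0.2617]
eef_rot: [0.016, 0.983, -0.003, 0.184]
contact_force: [0.6, 0.4, -0.6]
width: 0.0345
gripper_force: 0.0
prong tips if shut [ 42. 174.] [ 41. 150.]
```

View pics/w7.png

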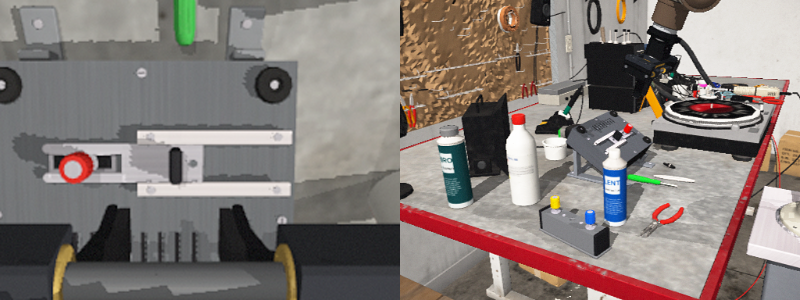

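The fork is shut, with its prong tips at the predicted (42,~150–174), and it traps the red pin. The yellow and blue pins, the can and the bottle are where they were.

```bash
python3 -c "
from rig import *
print(sign_off())"
```

```text
the job is handed in; nothing more can be done
None
```

I drew the fork fully back, pushed the red transit pin home until its flange seated on the cover, and slid the fork fully shut over it. The job was handed in at about 37 s, with the yellow and blue pins, the spray can and the bottle left where they stood.

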